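# Close the drill jig's gate, pin it and clamp the blank

## Robot

A 6-joint arm with a two-finger parallel gripper is mounted at the origin on the work surface. World frame = base frame: x ahead of the robot, y to its left, z up, the work surface at z = 0. Lengths are in m, angles in rad, forces in N, time in s.
With the tool pointing down it reaches from about 0.35 to 0.875 m from the base axis. Payload 15.5 kg.
Tool frame: the origin (TCP) lies on the mounting face of the last link; the fingertips stand 173 mm ahead of it and the grasp point (between the pads) lies 155 mm ahead of it; z points along the fingers, x is the direction in which the jaws open and shut, and the axes are right-handed (so a half turn about z gives the same grasp; the last joint's range is limited). The gripper opens to 85 mm and grips with 20 to 120 N. Pads are 22 mm wide; open, the fingers measure 114 mm over their backs; the gripper's body (76 mm by 85 mm) begins 54 mm behind the grasp point. The pads swing forward as they close: fully open they stand 13 mm farther back than shut.
Start: joints at [-0.096, 0.494, 1.345, -0, 1.302, -0.096], TCP at [0.625, 0, 0.405] pointing down, gripper open.
Joint ranges: [-2.91, 2.91], [-0.82, 2.16], [0.22, 2.67], [-1.22, 4.37], [0.12, 2.79], [-3.08, 3.08]. Speed limits (rad/s): [1.89, 1.89, 2.57, 3.01, 3.01, 3.01].

## Interface

Orientations are given as a unit quaternion [x, y, z, w].
In Python, from cell import arm, vision, close_job gives the robot as it stands.
- The arm moves only by the tool carry_out, never from a script. Its argument "rows" is a list that holds one entry, the list of rows, each a list of 6 numbers: the shift along the tool's x, y, z in m, then the turn, a rotation vector about the tool's x, y, z in rad. In form: [[[tx, ty, tz, wx, wy, wz], ...]]. A call has 1 to 12 rows; each row shifts and turns the pose as measured when the row begins, along the tool's axes as they then stand; what a row does not reach is not made up. A row lasts 1/12 s, in which the tool goes at most 41.7 mm and 7.16 degrees, less where a joint would pass 70% of its speed; a pose out of reach is approached as far as the arm can. A call with a gripper value outside its range is refused whole. "jaw" is the finger opening in m, from 0 to 0.0854, set as the call begins (left out, the last holds). The fingers move at their own pace and stop on an object; "squeeze" is the grip in N (left out, the last holds). Time passes only in rows, so rows that do not move let the fingers close. It gives the time, the measured TCP pose, the force and the opening at its end, in the units of the state.
- arm.get_state(): the state, without advancing time (a new reading comes with each control period).
- vision.capture(name): name is "scene" or "side" or "wrist"; returns a dict with "color" (420x560x3 uint8, blue, green, red), "fx", "fy", "cx", "cy" (pixels), "k1" (the pictures are not rectified: a ray, as slopes to the right and down, at radius r is drawn at 1 + k1 r^2 times it, then the intrinsics apply), "rvec" (rotation vector, rad) and "tvec" (3), from world to camera coordinates, as OpenCV has them. Camera axes: x right, y down, z forward; pixel columns grow to the right and rows downward; lengths in m; the calibration is good to about 2 mm. A picture is of the moment at which its call begins. There is no depth.
- close_job(): hands the job in, once; it reports no verdict.
Trained networks look in the newest picture that a camera, given by its name, has taken for a name from the list of things; names that differ only in an ending like _2 or _b are one class to them, and where a whole thing is asked for, a point or a joint stands for the part that bears it (a point fixed in the world has none). Each returns a list of dicts, best first, with "p" (0 to 1); they miss things now and then, are a little off and sometimes report something else, mostly with a low value. They report only what shows in the picture. A call takes as long as a camera call. They do not tell look-alikes from the thing itself.
- vision.look_for(camera, query): "point" ([row, column] in pixels, amid what is visible of it).
- vision.silhouettes(camera, query): "pixels" (420x560 bool, what is visible of it) and "point" ([row, column] in pixels, amid what is visible of it).
The state is a dict: "clock": time; "qpos": joint angles; "joint_velocities": joint speeds; "effort": joint torques, N m; "position": TCP position; "eef_rot": TCP orientation; "wrist_force": force on the tool from outside, world axes, zero at the start; "torque": the same for the moment, N m; "gripper_width": opening from 0.0 (shut) to 1.0 (fully open).
Only numpy, scipy, OpenCV 4.12 (cv2) and the standard library are available. Lean on these libraries where they do the work, as an engineer would, in place of code of your own. Each camera call takes 0.05 s, during which the arm holds its last target. There are 200 camera calls.

## Task

Get the drill jig on the bench ready: swing its blue gate shut against the stop, then push the red-headed pin from the wooden rack down through the gate's eye into the lug below, fully home. Only then turn the orange clamp bar on the gate clockwise (seen from above) until it stops, so that the blank is clamped. Leave the other two pins in the rack.

Things in the scene. Friction and masses are not known exactly. Their poses are not given: they have to be found in the camera images.
- jig: drill jig, fixed: grey base plate 150 (x) x 300 (y) x 20 mm with a wooden blank (top z 52 mm), pivot post at jig y +120 mm, dark steel lug 46 x 46 mm at y -50 mm (top z 58 mm), and a steel stop 16 x 22 mm at x -32, y -12 mm (top z 76 mm) beside the shut gate. The shut gate lies along jig y. Origin: centre of the underside.
- lug_hole (a point): mouth centre of the upright 13 mm hole through the lug, 58 mm above the bench, 38 mm deep, chamfered by 2 mm
- gate (a joint): angle of the blue gate about its upright pivot: 0 = shut against the stop (end of travel), growing as its free end swings counter-clockwise from above, to the jig's +x side; up to 1.0 rad. Slightly stiff, stays where it is left. A bar 14 mm thick, 36 to 46 mm wide, z 60 to 74 mm, reaching 247 mm from the pivot.
- gate_eye (a point): centre of the upright 13 mm through hole (the eye) in the gate, at its upper face, 74 mm above the bench and 170 mm from the pivot; chamfered by 2 mm. Shut, it lies right above the lug hole. The point's -y axis points from the pivot to the gate's free end.
- gate_post (a point): black upright round grip post near the gate's free end, 18 mm diameter, from z 74 to 126 mm, 230 mm from the pivot and 60 mm beyond the eye; this point lies on its axis at z 104 mm. Pinch or push it to swing the gate.
- clamp (a joint): turn of the orange clamp bar: grows clockwise as seen from above, starts near 0 (bar across the gate), end stop (clamped) at 1.5 rad; takes about 0.1 N m and stays where it is left
- clamp_bar (a point): centre of the orange clamp bar, on its upright turning axis, 100.5 mm above the bench, 85 mm from the pivot on the gate; the bar is 50 mm along this point's x axis, 14 mm thick along its y, and spans z 81.5 to 114.5 mm; it turns with the bar
- rack: wooden rack, fixed: 50 (x) x 210 (y) x 45 mm high, three upright 11.5 mm holes at rack y -70, 0 and +70 mm, their floors 10 mm above the bench. Origin: centre of the underside.
- pin_red: the locking pin with a red square head; it stands in a rack hole, head square to the rack. Origin: centre of the tip's end face, z up towards the head. Steel shank 10 mm diameter and 48 mm long with a 6 mm tapered tip, a collar 25 mm diameter from 48 to 52 mm, the red head 24 x 24 mm from 52 to 90 mm. About 60 g.
- pin_collar (a point): centre of the collar's underside on the red pin, 48 mm above its tip; when home it rests on the gate's upper face
- pin_yellow: a like pin with a yellow head, not to be used; origin at its tip
- pin_white: a like pin with a white head, not to be used; origin at its tip
There are look-alikes about, which are no part of the job. Leave any purple look-alike of the pin_red alone.

How it is judged:
On the way, in this order (a step that is already met when the one before it is completed fails the run):
1. the gate is shut against its stop (value of joint gate below 0.03 rad), for 0.2 s.
2. the red pin is home through the gate's eye and in the lug (value of joint gate below 0.03 rad and horizontal distance between pin_collar and gate_eye below 0.005 m and horizontal distance between pin_red and lug_hole below 0.006 m and z of pin_collar in the frame of gate_eye below 0.004 m), for 0.2 s.
3. the clamp bar is turned to its stop (value of joint clamp above 1.3 rad), for 0.2 s.
At the end, for the whole second after the job is handed in: the gate is shut (within 0.03 rad of its stop); the red pin stands through the eye with its collar within 4 mm of the gate's upper face, within 5 mm of the eye's centre and its tip within 6 mm of the lug hole's axis, at rest; the clamp bar is turned beyond 1.3 rad (its stop is at 1.5) (all of step 2 and value of joint clamp above 1.3 rad and linear speed of pin_red below 0.02 m/s); the robot touches nothing.
It fails at once if the yellow or the white pin is taken out of its place in the rack (distance of any of pin_yellow, pin_white from where it was at the start of the episode above 0.03 m).
It also fails if it takes over 67 s, if anything falls off the work surface, if the arm or the gripper's body presses on something with over 40 N, if the wrist force passes 120 N, or if a joint passes its speed limit or range.

## Working session

There is one attempt and no reset: what is moved stays moved. The work goes in short steps, Python scripts to look and compute and a tool call to move; the robot and the scene stay as the last step left them, time stands still between calls to the robot, and variables do not carry over. Pictures are saved under pics/ and viewed, about 8 in all and at most 12, crops included, and the job is handed in when it is done.

Besides the shell and the picture viewer there is one more tool, called after "Request:" by a JSON object that holds its "op" and its "data". carry_out: Moves the arm, as the interface text tells. Its arguments: {"type":"object","properties":{"rows":{"type":"array","items":{"type":"array","items":{"type":"array","items":{"type":"number"}}}},"jaw":{"type":"number"},"squeeze":{"type":"number"}},"required":["rows"]}

```bash
ls; mkdir -p pics; cat > h.py <<'E'
import numpy as np, cv2
from scipy.spatial.transform import Rotation as R
from cell import arm, vision
def cap(n):
    c=vision.capture(n); return c
def proj(c,P):
    P=np.atleast_2d(P).astype(float)
    K=np.array([[c['fx'],0,c['cx']],[0,c['fy'],c['cy']],[0,0,1.]])
    return cv2.projectPoints(P,np.array(c['rvec'],float),np.array(c['tvec'],float),K,np.array([c['k1'],0,0,0.]))[0].reshape(-1,2)
def ray(c,uv,z):
    K=np.array([[c['fx'],0,c['cx']],[0,c['fy'],c['cy']],[0,0,1.]])
    s=cv2.undistortPoints(np.array(uv,float).reshape(-1,1,2),K,np.array([c['k1'],0,0,0.])).reshape(-1,2)
    Rm=cv2.Rodrigues(np.array(c['rvec'],float))[0]; o=-Rm.T@np.array(c['tvec'],float)
    d=np.c_[s,np.ones(len(s))]@Rm
    return o+d*((z-o[2])/d[:,2])[:,None]
E
python3 - <<'E'
from h import *
for n in ("scene","side","wrist"):
    c=cap(n); cv2.imwrite(f"pics/{n}0.png",c['color'])
    Rm=cv2.Rodrigues(np.array(c['rvec'],float))[0]; print(n,-Rm.T@np.array(c['tvec']),c['fx'],c['k1'])
    for q,z in (("pin_red",.07),("pin_yellow",.07),("pin_white",.07),("gate_post",.1),("clamp_bar",.11),("jig",.05),("rack",.045),("gate",.074)):
        for r in vision.look_for(n,q)[:3]:
            p=r['point']; print(n,q,round(r['p'],2),np.round(p),ray(c,[p[1],p[0]],z).round(3))
print(arm.get_state())
E
```

```text
pics
scene [0.88729168 0.3191495  0.6003316 ] 396.35661085540545 0.002417030987359457
scene pin_red 0.55 [184. 155.] [[ 0.616 -0.238  0.07 ]]
scene pin_yellow 0.53 [284. 343.] [[0.56 0.17 0.07]]
scene pin_yellow 0.45 [146. 170.] [[ 0.519 -0.314  0.07 ]]
scene pin_white 0.66 [167. 229.] [[ 0.484 -0.167  0.07 ]]
scene gate_post 0.63 [282. 345.] [[0.574 0.179 0.1  ]]
scene gate_post 0.29 [274. 361.] [[0.545 0.189 0.1  ]]
scene clamp_bar 0.67 [275. 362.] [[0.553 0.193 0.11 ]]
scene clamp_bar 0.58 [282. 344.] [[0.58  0.181 0.11 ]]
scene clamp_bar 0.32 [276. 337.] [[0.579 0.166 0.11 ]]
scene jig 0.2 [274. 358.] [[0.515 0.173 0.05 ]]
scene rack 0.72 [182. 216.] [[ 0.515 -0.175  0.045]]
scene gate 0.78 [282. 343.] [[0.559 0.169 0.074]]
side [ 0.20193489 -0.73462814  0.67985594] 533.554958635112 -0.09146203113640831
side pin_red 0.8 [285. 341.] [[ 0.512 -0.224  0.07 ]]
side pin_red 0.72 [320. 287.] [[ 0.406 -0.259  0.07 ]]
side pin_red 0.66 [284. 403.] [[ 0.606 -0.259  0.07 ]]
side pin_yellow 0.72 [312. 369.] [[ 0.527 -0.29   0.07 ]]
side pin_yellow 0.51 [155. 279.] [[0.56  0.166 0.07 ]]
side
[... 951 characters left out ...]
: array([-9.54719665e-02,  4.93613000e-01,  1.34550761e+00,  8.70382801e-06,
        1.30249096e+00, -9.54982831e-02]), 'joint_velocities': array([ 3.68122147e-04, -7.80372742e-05, -3.51452184e-04,  3.40452389e-04,
        5.88884242e-04, -1.26904429e-04]), 'effort': array([ 2.58872722e-03, -8.82009673e+01, -3.84264565e+01,  1.97699792e-04,
        8.17339405e-04, -8.90664353e-06]), 'position': array([6.25003128e-01, 2.17869378e-05, 4.04666297e-01]), 'eef_rot': array([ 1.00000000e+00,  1.20045548e-05, -9.01269544e-06, -5.07860375e-06]), 'wrist_force': array([ 0.0890011 , -0.98582422,  0.67918249]), 'torque': array([ 0.03173433, -0.06615558,  0.02836665]), 'gripper_width': 0.9952862321701925}
```

View pics/side0.png

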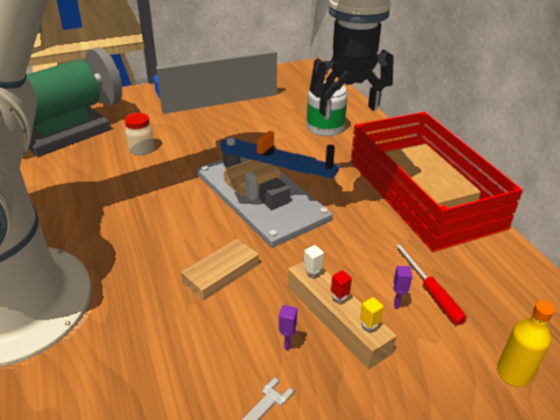

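View pics/scene0.png

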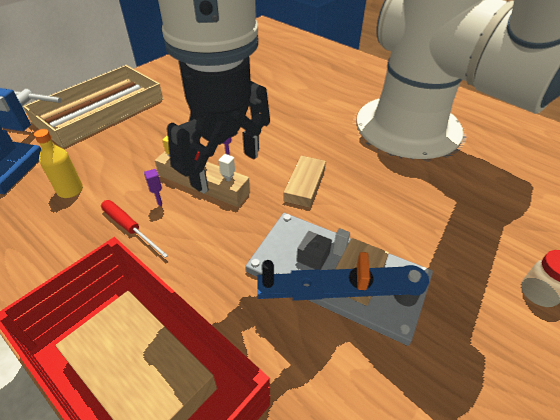

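View pics/wrist0.png

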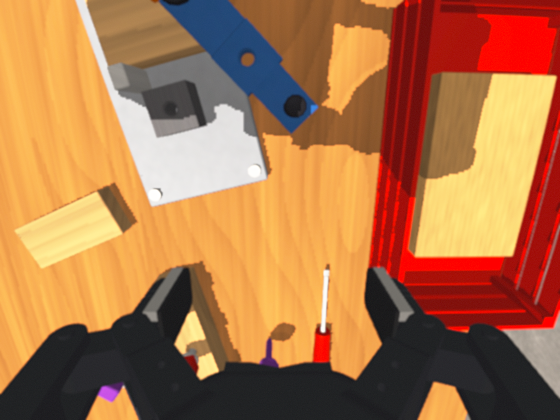

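```bash
python3 - <<'E'
from h import *
W=cap("wrist");S=cap("side");C=cap("scene")
def s(n,c,uv,z): print(n,ray(c,uv,z).round(4)[0])
s("lug W",W,[171,108],.058); s("eye W",W,[248,58],.074); s("posttop W",W,[295,105],.126)
s("screw W",W,[155,195],.022); s("screw W",W,[254,171],.022)
s("posttop S",S,[330,149],.126); s("posttop C",C,[267.5,264],.126)
s("eye C",C,[307,282],.074);s("pivot C",C,[413,276],.076);s("pivot S",S,[230,143],.076)
s("clamptop S",S,[267,134],.1145);s("clamptop C",C,[364,256],.1145)
for n,c in (("wrist",W),("side",S),("scene",C)):
  m=c['color'].astype(int); b,g,r=m[...,0],m[...,1],m[...,2]
  k=((r>120)&(g<60)&(b<60)).astype(np.uint8)
  N,L,st,ce=cv2.connectedComponentsWithStats(k)
  for i in range(1,N):
    if st[i,4]>40 and st[i,4]<900: print(n,st[i],ce[i].round(1),ray(c,ce[i],.081).round(4)[0])
  # whites, yellow heads
s("white S top",S,[314,252],.1);s("yel S top",S,[372,303],.1);s("red S top",S,[341,276],.1)
# rack corner points top z=.045
for uv in ([289,268],[306,257],[393,335],[372,347]): s("rack S",S,uv,.045)
E
```

```text
lug W [0.5184 0.0853 0.058 ]
eye W [0.598  0.1277 0.074 ]
posttop W [0.6382 0.0857 0.126 ]
screw W [ 0.4763 -0.0138  0.022 ]
screw W [0.5969 0.0151 0.022 ]
posttop S [0.6308 0.0699 0.126 ]
posttop C [0.6391 0.0837 0.126 ]
eye C [0.5962 0.1272 0.074 ]
pivot C [0.4773 0.2466 0.076 ]
pivot S [0.4748 0.2422 0.076 ]
clamptop S [0.5412 0.1877 0.1145]
clamptop C [0.5243 0.1781 0.1145]
wrist [313 327  18  36 484] [321.6 346.3] [ 0.6774 -0.1862  0.081 ]
wrist [186 356   9   8  44] [189.9 358.8] [ 0.5169 -0.2057  0.081 ]
side [124 112  25  17 293] [135.4 119.8] [0.297  0.4137 0.081 ]
side [262 133  11  20 111] [267.5 142.4] [0.5496 0.2078 0.081 ]
side [331 270  21  29 425] [340.8 283.9] [ 0.5076 -0.2314  0.081 ]
side [423 277  43  48 745] [444.7 300.9] [ 0.6392 -0.3216  0.081 ]
scene [101 200  36  32 450] [117.9 214.5] [ 0.7126 -0.2094  0.081 ]
scene [545 250  15  25 261] [553.5 260.2] [0.3011 0.4044 0.081 ]
scene [128 266  35  34  59] [145.7 282.9] [ 0.765  -0.0539  0.081 ]
scene [139 270 115 106 213] [197.2 324. ] [0.7577 0.0569 0.081 ]
scene [ 85 274  20  15  41] [ 94.7 281.2] [ 0.8145 -0.1146  0.081 ]
scene [  9 301  35  25  82] [ 26.4 312.4] [ 0.9072 -0.14    0.081 ]
scene [164 300  89  84 153] [209.7 343.3] [0.765  0.0915 0.081 ]
scene [ 23 308  35  25  87] [ 39.8 320. ] [ 0.9003 -0.1142  0.081 ]
scene [233 379  36  41  63] [249.9 399.7] [0.781  0.1833 0.081 ]
scene [240 388  28  32  46] [253.4 404.3] [0.782  0.1903 0.081 ]
white S top [ 0.4894 -0.168   0.1   ]
yel S top [ 0.5231 -0.2984  0.1   ]
red S top [ 0.5057 -0.2324  0.1   ]
rack S [ 0.4605 -0.1356  0.045 ]
rack S [ 0.4984 -0.121   0.045 ]
rack S [ 0.5516 -0.3253  0.045 ]
rack S [ 0.5113 -0.333   0.045 ]
```

Request:
{"op": "carry_out", "data": {"rows": [[[0.004,-0.028,0.028,0,0,0],[0.004,-0.028,0.028,0,0,0],[0.004,-0.028,0.028,0,0,0],[0,0,0,0,0,-0.11],[0,0,0,0,0,-0.11],[0,0,0,0,0,-0.11],[0,0,0,0,0,-0.11],[0,0,0,0,0,-0.11],[0,0,0,0,0,0],[0,0,0,0,0,0]]], "jaw": 0.07}}

```text
clock: 2.33
position: [0.6382, 0.0881, 0.3167]
eef_rot: [0.96, 0.281, 0.001, 0.001]
wrist_force: [-0.8, 0.0, 0.3]
gripper_width: 0.82
```

```bash
cat >> h.py <<'E'
def delta(x,y,z,yaw):
    s=arm.get_state(); Rt=R.from_quat(s['eef_rot']); p=np.array(s['position'])
    c,n=np.cos(yaw),np.sin(yaw)
    G=R.from_matrix(np.array([[c,n,0],[n,-c,0],[0,0,-1]]).T)
    x0=Rt.apply([1,0,0])
    print("t",round(s['clock'],2),"pos",p.round(4),"yaw",round(np.arctan2(x0[1],x0[0]),3),"F",np.round(s['wrist_force'],1),"w",round(s['gripper_width'],3))
    print("shift",Rt.inv().apply(np.array([x,y,z])-p).round(4),"turn",(Rt.inv()*G).as_rotvec().round(3))
E
python3 - <<'E'
from h import *
c=cap("wrist"); cv2.imwrite("pics/w1.png",c['color'])
for r in vision.look_for("wrist","gate_post")[:2]: print(r['p'],r['point'],ray(c,r['point'][::-1],.11))
print(proj(c,[.639,.085,.126]))
delta(.639,.085,.259,.5236)
E
```

```text
0.59 [113.5, 250.4] [[0.58299134 0.14654998 0.11      ]]
0.39 [124.4, 177.3] [[0.55129576 0.11960162 0.11      ]]
[[275.96068462 260.44243332]]
t 2.43 pos [0.6382 0.088  0.3168] yaw 0.568 F [-0.4  0.5  0.6] w 0.818
shift [-0.001   0.0028  0.0578] turn [ 0.002 -0.001  0.045]
```

View pics/w1.png

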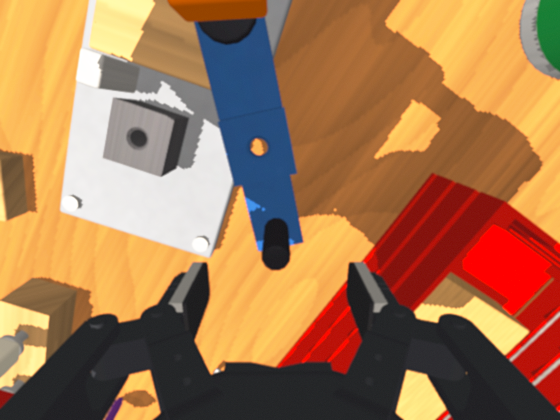

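Request:
{"op": "carry_out", "data": {"rows": [[[-0.001,0.002,0.03,0,0,0],[0,0,0.028,0,0,0],[0,0,0,0,0,0],[0,0,0,0,0,0]]], "jaw": 0.0, "squeeze": 25}}

```text
clock: 2.77
position: [0.6397, 0.0855, 0.2596]
eef_rot: [0.961, 0.275, 0.003, 0.001]
wrist_force: [0.3, -0.5, 0.5]
gripper_width: 0.251
```

Request:
{"op": "carry_out", "data": {"rows": [[[0,0,0,0,0,0],[0,0,0,0,0,0],[0,0,0,0,0,0],[0,0,0,0,0,0],[0,0,0,0,0,0]]]}}

```text
clock: 3.18
position: [0.6391, 0.0848, 0.2596]
eef_rot: [0.962, 0.273, 0.001, 0.001]
wrist_force: [3.7, -2.2, -21.8]
gripper_width: 0.202
```

```bash
python3 - <<'E'
from h import *
c=cap("wrist")
print("eye",ray(c,[259,147],.074),"lug",ray(c,[139,139],.058)) if 0 else None
# use w1 pose approx: recompute from stored state not possible; print current
delta(.5335,.0234,.259,.5236)
E
```

```text
t 3.23 pos [0.6391 0.0848 0.2596] yaw 0.553 F [  2.4  -2.7 -21.5] w 0.2
shift [-0.1221 -0.0032  0.0004] turn [ 0.003 -0.002  0.03 ]
```

Request:
{"op": "carry_out", "data": {"rows": [[[-0.012,0.0027,0,0,0,0],[-0.012,0.002,0,0,0,0],[-0.012,0.0014,0,0,0,0],[-0.012,0.0007,0,0,0,0],[-0.012,0,0,0,0,0],[-0.012,-0.0006,0,0,0,0],[-0.012,-0.0013,0,0,0,0],[-0.012,-0.002,0,0,0,0],[0,0,0,0,0,0]]]}}

```text
clock: 3.98
position: [0.5524, 0.0302, 0.2612]
eef_rot: [0.962, 0.272, 0.002, -0.0]
wrist_force: [0.5, -2.1, -29.7]
gripper_width: 0.207
```

```bash
python3 - <<'E'
from h import *
delta(.5335,.0234,.259,.5236)
p=arm.get_state()['position'][:2]-np.array([.476,.246]); print(np.hypot(*p),np.arctan2(p[1],p[0]))
E
```

```text
t 3.98 pos [0.5524 0.0302 0.2612] yaw 0.552 F [  0.5  -2.1 -29.7] w 0.207
shift [-0.0197 -0.0041  0.0022] turn [-0.    -0.003  0.028]
0.22886631968116497 -1.2306158872252109
```

Request:
{"op": "carry_out", "data": {"rows": [[[-0.007,-0.001,0.001,0,0,0],[-0.006,-0.001,0.0,0,0,0],[-0.006,-0.001,0,0,0,0],[-0.003,-0.001,0,0,0,0],[0,0,0,0,0,0]]]}}

```text
clock: 4.4
position: [0.5314, 0.0233, 0.2618]
eef_rot: [0.962, 0.271, 0.003, -0.002]
wrist_force: [2.2, -0.3, -27.8]
gripper_width: 0.202
```

Request:
{"op": "carry_out", "data": {"rows": [[[-0.003,-0.001,0,0,0,0],[-0.003,-0.001,0,0,0,0]]]}}

```text
clock: 4.57
position: [0.5294, 0.0229, 0.2625]
eef_rot: [0.963, 0.271, 0.009, -0.001]
wrist_force: [22.2, 12.3, -43.6]
gripper_width: 0.202
```

Request:
{"op": "carry_out", "data": {"rows": [[[0,0,0,0,0,0],[0,0,0,0,0,0],[0,0,0,0,0,0],[0,0,0,0,0,0]]], "jaw": 0.055}}

```text
clock: 4.9
position: [0.5332, 0.0234, 0.2663]
eef_rot: [0.962, 0.271, 0.014, 0.0]
wrist_force: [-0.4, -0.1, 0.3]
gripper_width: 0.645
```

Request:
{"op": "carry_out", "data": {"rows": [[[0,0,-0.035,0,0,0],[0,0,-0.035,0,0,0],[0,0,-0.025,0,0,0],[0,0,0,0,0,0],[0,0,0,0,0,0]]]}}

```text
clock: 5.32
position: [0.531, 0.0225, 0.3671]
eef_rot: [0.962, 0.271, 0.015, 0.001]
wrist_force: [0.3, -0.0, 0.3]
gripper_width: 0.647
```

```bash
python3 - <<'E'
from h import *
c=cap("wrist"); cv2.imwrite("pics/w2.png",c['color'])
np.save("w2.npy",{k:c[k] for k in c if k!='color'},allow_pickle=True)
print(proj(c,[[.5185,.0845,.074],[.53,.023,.126]]))
delta(.506,-.232,.32,.25)
E
```

```text
[[293.82632908 134.80454648]
 [267.95114147 221.63934432]]
t 5.37 pos [0.5312 0.0225 0.3671] yaw 0.549 F [0.2 0.4 1. ] w 0.643
shift [-0.1557  0.2035  0.0448] turn [ 0.006 -0.03   0.299]
```

View pics/w2.png

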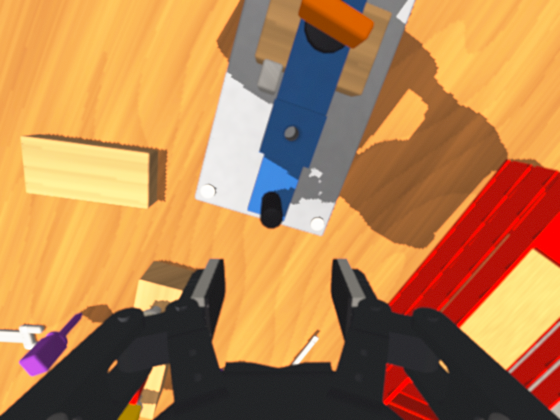

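Request:
{"op": "carry_out", "data": {"rows": [[[0,0,0,0.002,-0.01,0.1],[0,0,0,0.002,-0.01,0.1],[0,0,0,0.002,-0.01,0.1],[0,0,0,0,0,0]]]}}

```text
clock: 5.7
position: [0.5305, 0.0225, 0.3643]
eef_rot: [0.993, 0.118, -0.002, -0.0]
wrist_force: [0.3, -0.3, -0.6]
gripper_width: 0.643
```

```bash
python3 - <<'E'
from h import *
W=np.load("w2.npy",allow_pickle=True).item()
print("eye",ray(W,[292,132],.074))
delta(.507,-.231,.31,.25)
E
```

```text
eye [[0.51595245 0.08564508 0.074     ]]
t 5.7 pos [0.5305 0.0225 0.3643] yaw 0.237 F [ 0.3 -0.3 -0.6] w 0.643
shift [-0.0821  0.2409  0.0544] turn [-0.001  0.004 -0.013]
```

Request:
{"op": "carry_out", "data": {"rows": [[[-0.01,0.03,0.007,0,0,0],[-0.01,0.03,0.007,0,0,0],[-0.01,0.03,0.007,0,0,0],[-0.01,0.03,0.007,0,0,0],[-0.01,0.03,0.007,0,0,0],[-0.01,0.03,0.007,0,0,0],[-0.01,0.03,0.007,0,0,0],[-0.01,0.03,0.007,0,0,-0.013],[0,0,0,0,0,0],[0,0,0,0,0,0]]]}}

```text
clock: 6.53
position: [0.5098, -0.2401, 0.2971]
eef_rot: [0.989, 0.145, -0.004, -0.002]
wrist_force: [0.1, 0.0, 0.1]
gripper_width: 0.647
```

```bash
python3 - <<'E'
from h import *
c=cap("wrist"); cv2.imwrite("pics/w3.png",c['color'])
np.save("w3.npy",{k:c[k] for k in c if k!='color'},allow_pickle=True)
m=c['color'].astype(int); b,g,r=m[...,0],m[...,1],m[...,2]
N,L,st,ce=cv2.connectedComponentsWithStats(((r>110)&(g<50)&(b<50)).astype(np.uint8))
for i in range(1,N):
    if st[i,4]>60: print(st[i],ce[i].round(1),ray(c,ce[i],.1).round(4)[0])
print(proj(c,[.507,-.231,.1]))
delta(.507,-.231,.238,.25)
E
```

```text
[ 263  202   39   51 1731] [281.8 227.4] [ 0.5056 -0.2239  0.1   ]
[ 427  240   57   79 1928] [456.2 276.9] [ 0.6199 -0.2241  0.1   ]
[[280.66256248 238.8291824 ]]
t 6.58 pos [ 0.5098 -0.2399  0.2971] yaw 0.291 F [-0.5 -1.  -0.6] w 0.643
shift [ 0.0003 -0.009   0.0592] turn [-0.006  0.008  0.041]
```

View pics/w3.png

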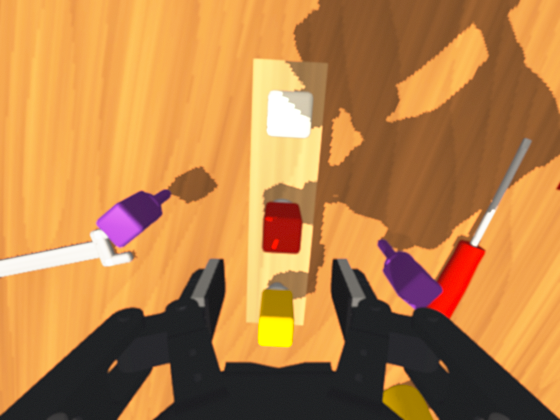

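```bash
cat > fit.py <<'E'
from h import *
from scipy.optimize import minimize
from scipy.spatial import ConvexHull
def redmask(im,box):
    m=im.astype(int); k=((m[...,2]>80)&(m[...,1]<60)&(m[...,0]<60)&(m[...,2]>2*m[...,1]))
    o=np.zeros_like(k); x0,y0,x1,y1=box; o[y0:y1,x0:x1]=k[y0:y1,x0:x1]; return o
def head(x,y,yaw,z0,z1,a=.012):
    c,s=np.cos(yaw),np.sin(yaw)
    return np.array([[x+c*i-s*j,y+s*i+c*j,z] for i in(-a,a) for j in(-a,a) for z in(z0,z1)])
def fit(c,mask,x0,z0=.062,z1=.1):
    S=8
    def cost(p):
        q=proj(c,head(*p,z0,z1)); h=cv2.convexHull((q*16).astype(np.int32).reshape(-1,1,2))
        M=np.zeros((420*4,560*4),np.uint8); cv2.fillConvexPoly(M,(h+8)*4,1,shift=4)
        M=cv2.resize(M.astype(np.float32),(560,420),interpolation=cv2.INTER_AREA)
        return np.abs(M-mask).sum()/mask.sum()
    r=minimize(cost,x0,method='Nelder-Mead',options=dict(initial_simplex=np.array([x0,[x0[0]+.006,x0[1],x0[2]],[x0[0],x0[1]+.006,x0[2]],[x0[0],x0[1],x0[2]+.15]])))
    return r.x.round(4),round(r.fun,3)
E
python3 - <<'E'
from fit import *
c=np.load("w3.npy",allow_pickle=True).item()
print(fit(c,redmask(cv2.imread("pics/w3.png"),(250,190,315,265)),[.506,-.228,.24]))
s=cap("side")
print(fit(s,redmask(cv2.imread("pics/side0.png"),(320,260,365,305)),[.506,-.228,.24]))
Rm=cv2.Rodrigues(c['rvec'])[0]; print(-Rm.T@c['tvec'],Rm[2])
print(proj(c,[[.489,-.164,.1],[.523,-.298,.1]]))
E
```

```text
(array([ 0.5075, -0.2297,  0.3129]), np.float64(0.244))
(array([ 0.5066, -0.2325,  0.7678]), np.float64(0.236))
[ 0.48660096 -0.16422461  0.26594979] [ 0.07933248 -0.2920518  -0.95310655]
[[284.73995054 116.87447087]
 [274.5522615  334.00082885]]
```

Request:
{"op": "carry_out", "data": {"rows": [[[0,-0.009,0.01,-0.006,0.008,0.041],[0,0,0.025,0,0,0],[0,0,0.02,0,0,0],[0,0,0,0,0,0],[0,0,0,0,0,0]]]}}

```text
clock: 7.05
position: [0.5085, -0.225, 0.2426]
eef_rot: [0.992, 0.129, 0.002, 0.001]
wrist_force: [0.7, 0.1, 0.7]
gripper_width: 0.647
```

```bash
python3 - <<'E'
from h import *
c=cap("side"); cv2.imwrite("pics/s4.png",cv2.resize(c['color'][200:380,230:470],None,fx=2.5,fy=2.5))
delta(.507,-.231,.238,.25)
E
```

```text
t 7.1 pos [ 0.5084 -0.225   0.2428] yaw 0.259 F [-0.1  0.9 -1. ] w 0.642
shift [-0.0029  0.0054  0.0048] turn [ 0.002 -0.003  0.009]
```

View pics/s4.png

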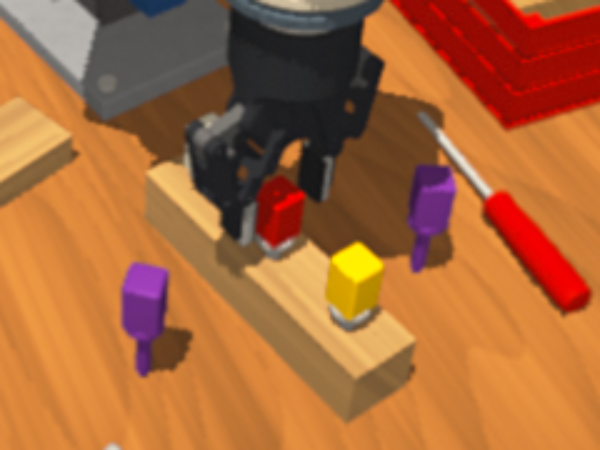

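Request:
{"op": "carry_out", "data": {"rows": [[[-0.003,0.0055,0.005,0,0,0.009],[0,0,0,0,0,0],[0,0,0,0,0,0]]]}}

```text
clock: 7.35
position: [0.5077, -0.2311, 0.24]
eef_rot: [0.992, 0.125, 0.003, 0.002]
wrist_force: [-0.4, 0.4, 0.5]
gripper_width: 0.642
```

Request:
{"op": "carry_out", "data": {"rows": [[[0,0,0,0,0,0],[0,0,0,0,0,0],[0,0,0,0,0,0],[0,0,0,0,0,0],[0,0,0,0,0,0],[0,0,0,0,0,0]]], "jaw": 0.0, "squeeze": 40}}

```text
clock: 7.85
position: [0.5079, -0.2317, 0.2418]
eef_rot: [0.992, 0.125, 0.004, 0.003]
wrist_force: [0.2, -0.4, -0.5]
gripper_width: 0.27
```

Request:
{"op": "carry_out", "data": {"rows": [[[0,0,-0.02,0,0,0],[0,0,-0.025,0,0,0],[0,0,-0.025,0,0,0],[0,0,-0.02,0,0,0],[0,0,0,0,0,0],[0,0,0,0,0,0]]]}}

```text
clock: 8.35
position: [0.5072, -0.2314, 0.3345]
eef_rot: [0.992, 0.125, 0.003, 0.002]
wrist_force: [-0.6, 0.3, -0.7]
gripper_width: 0.275
```

```bash
python3 - <<'E'
from h import *
c=cap("side"); cv2.imwrite("pics/s5.png",cv2.resize(c['color'][130:350,230:470],None,fx=2.5,fy=2.5))
delta(.517,.085,.33,.25)
p=arm.get_state()['position'];print(proj(c,[p-[0,0,.228]]))
E
```

```text
t 8.4 pos [ 0.5073 -0.2314  0.3345] yaw 0.251 F [-0.3 -0.3 -0.1] w 0.273
shift [ 0.088  -0.3041  0.0034] turn [ 0.005 -0.006  0.001]
[[342.00660646 272.28901774]]
```

View pics/s5.png

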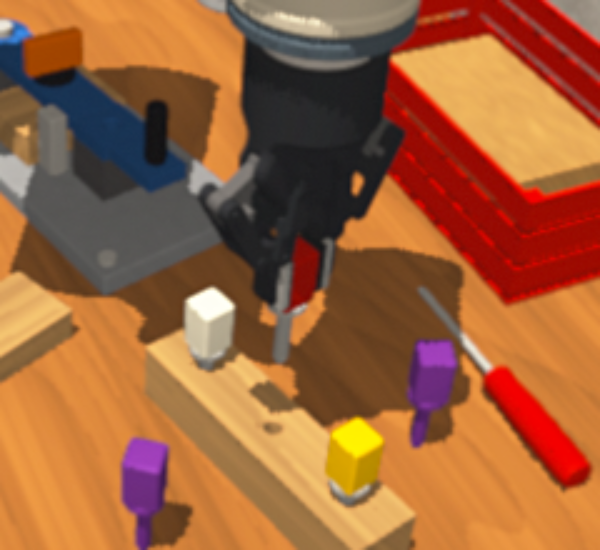

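Request:
{"op": "carry_out", "data": {"rows": [[[0,0,-0.035,0.002,-0.003,0],[0.01,-0.034,0,0,0,0],[0.01,-0.034,0,0,0,0],[0.01,-0.034,0,0,0,0],[0.01,-0.034,0,0,0,0],[0.01,-0.034,0,0,0,0],[0.01,-0.034,0,0,0,0],[0.01,-0.034,0,0,0,0],[0.01,-0.034,0,0,0,0],[0,0,0,0,0,0],[0,0,0,0,0,0]]]}}

```text
clock: 9.32
position: [0.5157, 0.0635, 0.3592]
eef_rot: [0.992, 0.123, -0.005, -0.001]
wrist_force: [0.4, -0.4, -1.1]
gripper_width: 0.276
```

```bash
python3 - <<'E'
from h import *
delta(.517,.0855,.317,.25)
E
```

```text
t 9.32 pos [0.5157 0.0635 0.3592] yaw 0.247 F [ 0.4 -0.4 -1.1] w 0.276
shift [ 0.007  -0.0209  0.0422] turn [-0.003  0.009 -0.003]
```

Request:
{"op": "carry_out", "data": {"rows": [[[0.007,-0.021,0,-0.003,0.009,-0.003],[0,0,0,0,0,0],[0,0,0.02,0,0,0],[0,0,0.02,0,0,0],[0,0,0,0,0,0],[0,0,0,0,0,0]]]}}

```text
clock: 9.82
position: [0.5171, 0.0839, 0.3146]
eef_rot: [0.992, 0.124, -0.003, 0.0]
wrist_force: [-0.2, -0.2, -0.1]
gripper_width: 0.275
```

```bash
python3 - <<'E'
from h import *
c=cap("scene"); w=cap("wrist"); d=cap("side")
np.save("c6.npy",[{k:x[k] for k in x if k!='color'} for x in (c,w,d)],allow_pickle=True)
a=cv2.resize(c['color'][200:330,240:400],(400,325)); b=cv2.resize(d['color'][90:220,200:360],(400,325))
e=cv2.resize(w['color'][40:240,190:390],(275,275))
o=np.zeros((600,800,3),np.uint8); o[:325,:400]=a;o[:325,400:]=b;o[325:,:275]=e
cv2.imwrite("pics/m6.png",o)
delta(.517,.0855,.317,.25)
p=arm.get_state()['position']
for n,x in (("scene",c),("side",d),("wrist",w)): print(n,"tip",proj(x,[p-[0,0,.228]]),"eye",proj(x,[.517,.0855,.074]))
E
```

```text
t 9.97 pos [0.5174 0.0842 0.3156] yaw 0.249 F [0.4 0.3 0.3] w 0.272
shift [-0.     -0.0014 -0.0014] turn [-0.     0.003 -0.001]
scene tip [[316.59734197 233.42555166]] eye [[316.7392856  238.82651435]]
side tip [[273.9698253  172.54218379]] eye [[273.53806153 177.89365875]]
wrist tip [[280.35790691 232.77325855]] eye [[280.25248863 224.11448537]]
```

View pics/m6.png

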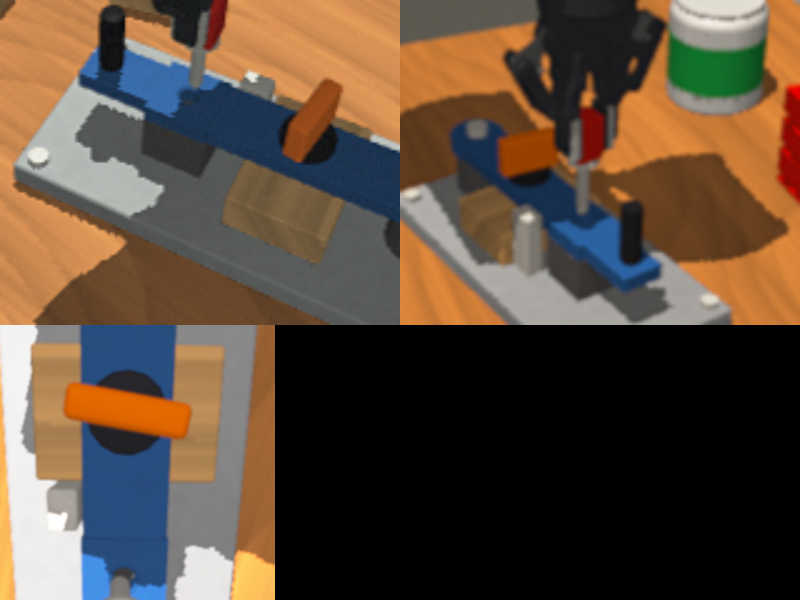

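Request:
{"op": "carry_out", "data": {"rows": [[[0,-0.0014,0.006,0,0.003,0],[0,0,0.006,0,0,0],[0,0,0.006,0,0,0],[0,0,0.006,0,0,0],[0,0,0,0,0,0]]]}}

```text
clock: 10.38
position: [0.5183, 0.0845, 0.2923]
eef_rot: [0.992, 0.124, 0.003, 0.001]
wrist_force: [-0.2, -2.0, -2.8]
gripper_width: 0.273
```

Request:
{"op": "carry_out", "data": {"rows": [[[0,0,0.006,0,0,0],[0,0,0.006,0,0,0],[0,0,0.006,0,0,0],[0,0,0.006,0,0,0],[0,0,0,0,0,0]]]}}

```text
clock: 10.8
position: [0.5175, 0.0838, 0.2656]
eef_rot: [0.992, 0.125, 0.002, 0.002]
wrist_force: [1.0, -1.7, -2.5]
gripper_width: 0.277
```

Request:
{"op": "carry_out", "data": {"rows": [[[0,0,0.004,0,0,0],[0,0,0.004,0,0,0],[0,0,0.003,0,0,0],[0,0,0,0,0,0]]]}}

```text
clock: 11.13
position: [0.5176, 0.0837, 0.256]
eef_rot: [0.992, 0.125, 0.003, 0.002]
wrist_force: [-1.2, -3.7, -2.6]
gripper_width: 0.274
```

Request:
{"op": "carry_out", "data": {"rows": [[[0,0,0.003,0,0,0],[0,0,0.003,0,0,0],[0,0,0,0,0,0]]]}}

```text
clock: 11.38
position: [0.5171, 0.0836, 0.2547]
eef_rot: [0.992, 0.125, 0.005, 0.002]
wrist_force: [-1.7, -3.8, -3.4]
gripper_width: 0.276
```

Request:
{"op": "carry_out", "data": {"rows": [[[0,0,0.005,0,0,0],[0,0,0.005,0,0,0],[0,0,0.003,0,0,0]]]}}

```text
clock: 11.63
position: [0.5167, 0.0836, 0.2483]
eef_rot: [0.992, 0.126, 0.007, 0.003]
wrist_force: [-20.7, -5.2, 84.2]
gripper_width: 0.274
```

```bash
python3 - <<'E'
from h import *
c=cap("scene"); d=cap("side")
a=cv2.resize(c['color'][200:330,240:400],(400,325)); b=cv2.resize(d['color'][90:220,200:360],(400,325))
cv2.imwrite("pics/m7.png",np.hstack([a,b]))
delta(.517,.0855,.257,.25)
E
```

```text
t 11.73 pos [0.5166 0.0836 0.2484] yaw 0.252 F [-16.2  -3.4  61.9] w 0.28
shift [ 0.001  -0.0017 -0.0086] turn [ 0.008 -0.014  0.002]
```

View pics/m7.png

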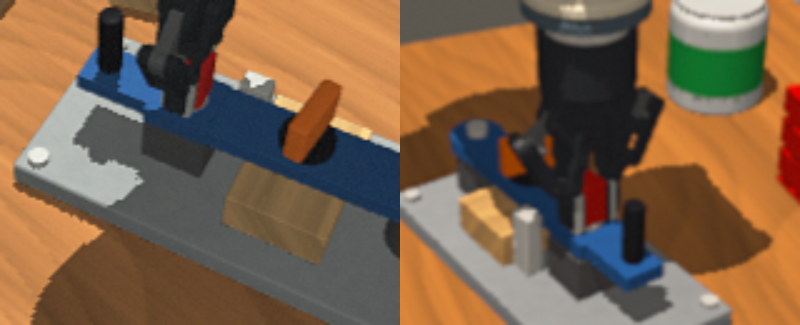

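Request:
{"op": "carry_out", "data": {"rows": [[[0,0,-0.003,0,0,0],[0,0,0,0,0,0],[0,0,0,0,0,0],[0,0,0,0,0,0],[0,0,0,0,0,0]]], "jaw": 0.06}}

```text
clock: 12.15
position: [0.5165, 0.0842, 0.2524]
eef_rot: [0.992, 0.126, 0.009, 0.002]
wrist_force: [1.0, 0.7, -0.1]
gripper_width: 0.702
```

Request:
{"op": "carry_out", "data": {"rows": [[[0,0,-0.03,0,0,0],[0,0,-0.035,0,0,0],[0,0,-0.035,0,0,0],[0,0,0,0.008,-0.014,0],[0,0,0,0,0,0]]]}}

```text
clock: 12.57
position: [0.5146, 0.0847, 0.3536]
eef_rot: [0.992, 0.126, -0.002, -0.001]
wrist_force: [-0.0, 0.6, -2.0]
gripper_width: 0.704
```

```bash
python3 - <<'E'
from fit import *
c=cap("scene"); d=cap("side"); w=cap("wrist")
a=cv2.resize(c['color'][200:330,240:400],(400,325)); b=cv2.resize(d['color'][90:220,200:360],(400,325))
e=cv2.resize(w['color'][0:260,150:390],(254,275))
o=np.zeros((600,800,3),np.uint8); o[:325,:400]=a;o[:325,400:]=b;o[325:,:254]=e
np.save("w8.npy",{k:w[k] for k in w if k!='color'},allow_pickle=True)
cv2.imwrite("pics/m8.png",o); cv2.imwrite("pics/w8.png",w['color'])
for n,x in (("scene",c),("side",d)):
    for z in (.074,.078,.116,.120): print(n,z,proj(x,[.517,.085,z]))
    m=redmask(x['color'],(240,90,380,280)); ys,xs=np.nonzero(m[:, :360]); 
    N,L,st,ce=cv2.connectedComponentsWithStats(m.astype(np.uint8)); print([ (s.tolist(),k.round(1).tolist()) for s,k in zip(st[1:],ce[1:]) if s[4]>30])
    q=proj(x,head(.517,.085,.25,.078,.116)); print("expect",q.min(0),q.max(0))
delta(.51,.1,.36,.25)
E
```

```text
scene 0.074 [[316.50789013 238.67626024]]
scene 0.078 [[316.68602165 237.18509684]]
scene 0.116 [[318.45698465 222.36134043]]
scene 0.12 [[318.65211233 220.72816939]]
[([308, 217, 18, 26, 350], [316.6, 229.5])]
expect [307.39977342 215.11825925] [328.01142518 244.62258413]
side 0.074 [[273.62755737 178.02677142]]
side 0.078 [[273.63176141 176.37265835]]
side 0.116 [[273.67379299 160.28032992]]
side 0.12 [[273.67844639 158.54572752]]
[([351, 120, 29, 73, 1482], [367.2, 151.7]), ([240, 144, 20, 17, 39], [245.2, 154.5]), ([267, 158, 16, 23, 304], [274.4, 168.5])]
expect [265.10896669 155.69750926] [282.27159466 181.18134236]
t 12.72 pos [0.5144 0.0847 0.3522] yaw 0.252 F [-0.3 -0.1 -1. ] w 0.705
shift [-0.0005 -0.016  -0.0078] turn [-0.003  0.005  0.002]
```

View pics/m8.png

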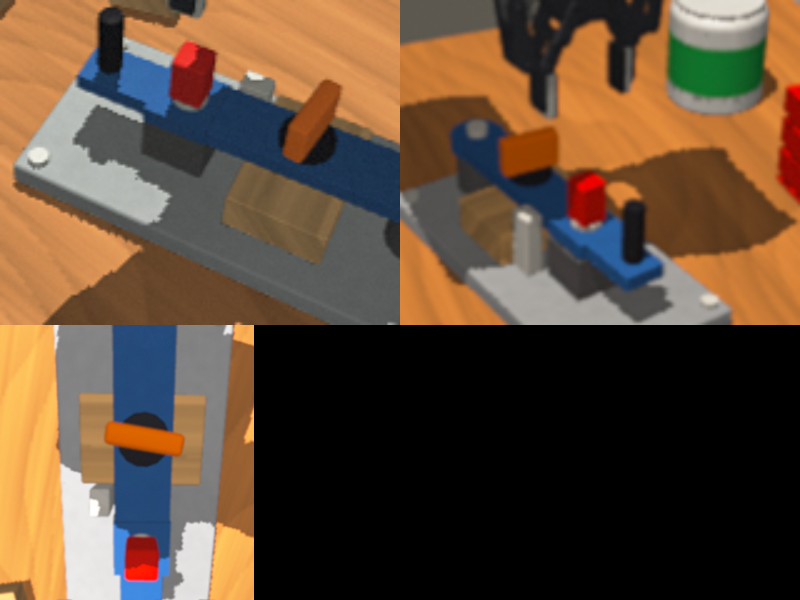

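```bash
python3 - <<'E'
from h import *
c=np.load("w8.npy",allow_pickle=True).item(); im=cv2.imread("pics/w8.png")
h=cv2.cvtColor(im,cv2.COLOR_BGR2HSV); k=cv2.inRange(h,(5,200,120),(14,255,255)); k[200:]=0; k[:,:200]=0;k[:,380:]=0
N,L,st,ce=cv2.connectedComponentsWithStats(k); i=1+st[1:,4].argmax(); print(st[i],ce[i])
ys,xs=np.nonzero(L==i); box=cv2.boxPoints(cv2.minAreaRect(np.c_[xs,ys].astype(np.float32)))
q=ray(c,box,.1145); print(box.round(1),q.round(4))
for a,b in ((0,1),(1,2)): d=q[b]-q[a]; print(np.linalg.norm(d),np.arctan2(d[1],d[0]))
ctr=ray(c,[ce[i]],.1145)[0]; print(ctr)
piv=np.array([.476,.246]); eye=np.array([.517,.0845]); print("along gate",piv+(eye-piv)/np.linalg.norm(eye-piv)*.085, eye-(eye-piv)/np.linalg.norm(eye-piv)*.085)
print(arm.get_state()['qpos'].round(3)); delta(ctr[0],ctr[1],.31,1.645)
E
```

```text
[ 249   92   75   32 1582] [285.86472819 107.2022756 ]
[[247.2 111.4]
 [251.2  89.6]
 [324.5 102.9]
 [320.5 124.7]] [[0.474  0.1582 0.1145]
 [0.4735 0.1719 0.1145]
 [0.5213 0.1759 0.1145]
 [0.5228 0.1621 0.1145]]
0.013716321473825958 1.6071574184031971
0.04804060847172088 0.08191198560168811
[0.49777621 0.1670105  0.1145    ]
along gate [0.49691547 0.16361345] [0.49608453 0.16688655]
[ 0.048  0.413  1.663  0.002  1.071 -0.205]
t 12.72 pos [0.5144 0.0847 0.3522] yaw 0.252 F [-0.3 -0.1 -1. ] w 0.705
shift [ 0.0047 -0.0838  0.0424] turn [-0.006  0.002 -1.393]
```

Request:
{"op": "carry_out", "data": {"rows": [[[0.002,-0.042,0,0,0,-0.117],[0,0,0,0,0,-0.12],[0,0,0,0,0,-0.12],[0,0,0,0,0,-0.12],[0,0,0,0,0,-0.12],[0,0,0,0,0,-0.12],[0,0,0,0,0,-0.12],[0,0,0,0,0,-0.12],[0,0,0,0,0,-0.12],[0,0,0,0,0,-0.12],[0,0,0,0,0,-0.12],[0,0,0,0,0,0]]], "jaw": 0.05}}

```text
clock: 13.72
position: [0.5026, 0.1278, 0.3362]
eef_rot: [0.69, 0.724, -0.011, -0.009]
wrist_force: [0.0, 0.1, -0.6]
gripper_width: 0.59
```

```bash
python3 - <<'E'
from h import *
delta(.497,.1665,.305,1.65)
E
```

```text
t 13.72 pos [0.5026 0.1278 0.3362] yaw 1.62 F [ 0.   0.1 -0.6] w 0.59
shift [ 0.039  -0.0029  0.0312] turn [-0.028  0.001 -0.03 ]
```

Request:
{"op": "carry_out", "data": {"rows": [[[0.02,-0.002,0,-0.028,0,-0.03],[0.02,0,0,0,0,0],[0,0,0.015,0,0,0],[0,0,0.015,0,0,0],[0,0,0,0,0,0],[0,0,0,0,0,0]]]}}

```text
clock: 14.22
position: [0.497, 0.1689, 0.3004]
eef_rot: [0.687, 0.726, -0.003, -0.001]
wrist_force: [0.0, -1.0, 0.4]
gripper_width: 0.585
```

```bash
python3 - <<'E'
from h import *
delta(.497,.1665,.257,1.65)
w=cap("wrist");h=cv2.cvtColor(w['color'],cv2.COLOR_BGR2HSV); k=cv2.inRange(h,(5,200,120),(14,255,255))
N,L,st,ce=cv2.connectedComponentsWithStats(k); i=1+st[1:,4].argmax(); print(st[i],ce[i],ray(w,[ce[i]],.11))
E
```

```text
t 14.22 pos [0.497  0.1689 0.3004] yaw 1.626 F [ 0.  -1.   0.4] w 0.585
shift [-0.0023  0.      0.0434] turn [-0.005  0.002 -0.024]
[ 262  207   26   91 2088] [274.92816092 251.61733716] [[0.49291017 0.16661557 0.11      ]]
```

Request:
{"op": "carry_out", "data": {"rows": [[[-0.002,0,0.015,-0.005,0.002,-0.024],[0,0,0.015,0,0,0],[0,0,0.012,0,0,0],[0,0,0,0,0,0]]]}}

```text
clock: 14.6
position: [0.4981, 0.1661, 0.2595]
eef_rot: [0.681, 0.732, 0.001, 0.001]
wrist_force: [-1.4, -0.6, -0.1]
gripper_width: 0.584
```

Request:
{"op": "carry_out", "data": {"rows": [[[0,0,0,0,0,0],[0,0,0,0,0,0],[0,0,0,0,0,0],[0,0,0,0,0,0],[0,0,0,0,0,0],[0,0,0,0,0,0]]], "jaw": 0.0, "squeeze": 30}}

```text
clock: 15.1
position: [0.4982, 0.1665, 0.2617]
eef_rot: [0.683, 0.731, 0.002, 0.001]
wrist_force: [3.2, -0.2, -16.5]
gripper_width: 0.158
```

Request:
{"op": "carry_out", "data": {"rows": [[[0,0,0,0,0,0.1],[0,0,0,0,0,0.1],[0,0,0,0,0,0.1],[0,0,0,0,0,0.1],[0,0,0,0,0,0.1],[0,0,0,0,0,0.1],[0,0,0,0,0,0.1],[0,0,0,0,0,0.1],[0,0,0,0,0,0.1],[0,0,0,0,0,0.1],[0,0,0,0,0,0.1],[0,0,0,0,0,0]]]}}

```text
clock: 16.1
position: [0.4978, 0.1656, 0.2617]
eef_rot: [0.971, 0.24, 0.0, 0.0]
wrist_force: [2.3, 1.7, -16.2]
gripper_width: 0.155
```

```bash
python3 - <<'E'
from h import *
delta(.497,.1665,.26,.15); print(arm.get_state()['torque'])
E
```

```text
t 16.1 pos [0.4978 0.1656 0.2617] yaw 0.485 F [  2.3   1.7 -16.2] w 0.155
shift [-0.0003 -0.0012  0.0017] turn [ 0.    -0.     0.335]
[ 0.20046693 -0.46490007 -0.10549757]
```

Request:
{"op": "carry_out", "data": {"rows": [[[0,0,0,0,0,0.1],[0,0,0,0,0,0.1],[0,0,0,0,0,0.08],[0,0,0,0,0,0.06],[0,0,0,0,0,0]]]}}

```text
clock: 16.52
position: [0.4975, 0.1659, 0.2619]
eef_rot: [0.997, 0.076, -0.0, 0.001]
wrist_force: [3.2, 1.4, -17.3]
gripper_width: 0.161
```

```bash
python3 - <<'E'
from h import *
delta(.497,.1665,.26,.15); print(arm.get_state()['torque'])
E
```

```text
t 16.52 pos [0.4975 0.1659 0.2619] yaw 0.152 F [  3.2   1.4 -17.3] w 0.161
shift [-0.0004 -0.0007  0.0019] turn [0.001 0.    0.002]
[ 0.35593473 -0.46775381  2.56971865]
```

Request:
{"op": "carry_out", "data": {"rows": [[[0,0,0,0,0,0],[0,0,0,0,0,0],[0,0,0,0,0,0],[0,0,0,0,0,0]]], "jaw": 0.05}}

```text
clock: 16.85
position: [0.4982, 0.1659, 0.2638]
eef_rot: [0.997, 0.081, 0.002, 0.0]
wrist_force: [-0.5, 0.1, -0.3]
gripper_width: 0.585
```

Request:
{"op": "carry_out", "data": {"rows": [[[0,0,-0.03,0,0,0],[0,0,-0.035,0,0,0],[0,0,-0.035,0,0,0],[0,0.03,0,0,0,0],[0,0.03,0,0,0,0],[0,0.03,0,0,0,0],[0,0,0,0,0,0],[0,0,0,0,0,0]]]}}

```text
clock: 17.52
position: [0.5136, 0.074, 0.3721]
eef_rot: [0.996, 0.086, 0.005, 0.0]
wrist_force: [0.4, 0.4, -0.7]
gripper_width: 0.588
```

```bash
python3 - <<'E'
from h import *
c=cap("scene"); d=cap("side"); w=cap("wrist")
o=np.zeros((600,800,3),np.uint8); o[:325,:400]=cv2.resize(c['color'][200:330,240:400],(400,325));o[:325,400:]=cv2.resize(d['color'][90:220,200:360],(400,325));o[325:,:254]=cv2.resize(w['color'][0:260,150:390],(254,275));o[325:,300:700]=cv2.resize(d['color'][200:380,240:500],(400,275))
cv2.imwrite("pics/m9.png",o); delta(.5,.1,.36,.15)
E
```

```text
t 17.67 pos [0.5133 0.0753 0.3716] yaw 0.174 F [-0.8  0.7  0.2] w 0.585
shift [-0.009  -0.0266  0.0115] turn [ 0.001 -0.008  0.024]
```

View pics/m9.png

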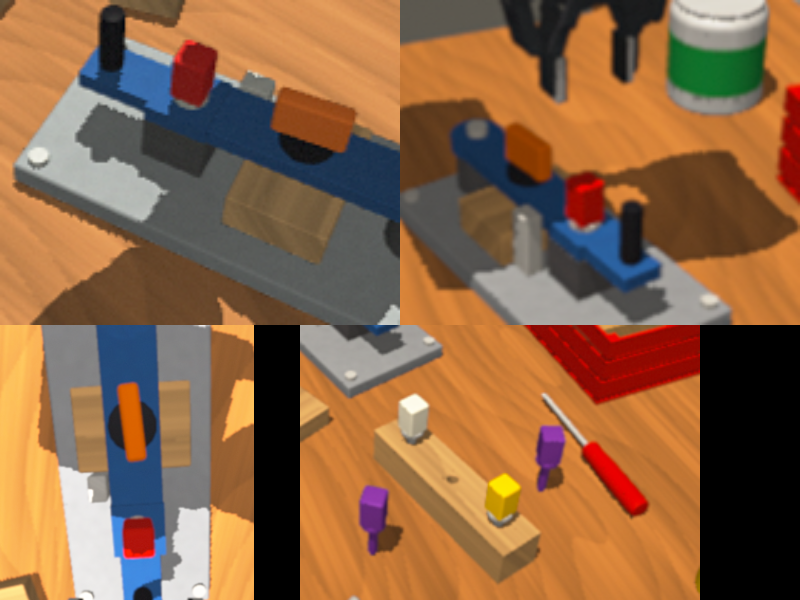

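```bash
python3 -c "
from cell import close_job; print(close_job())"
```

```text
the job is handed in; nothing more can be done
None
```

The jig is set up and the job is handed in, at about 18 s of the 67 s allowed. The hand-in reported no verdict.

- **Gate:** I pinched the post and swung the gate until the stop pushed back with about 25 N sideways. The pictures show it shut against the stop.
- **Red pin:** I pushed it through the eye into the lug. The last push reached about 84 N at the wrist, below the 120 N limit. My fingertips were then at gate height, so some of that force may have been on the gate rather than the pin. The pictures after release show the collar on the gate and the head at the expected height.
- **Clamp bar:** I gripped it and turned it about 1.49 rad clockwise. The torque rose to about 2.6 N m, which I took as the end stop. The last pictures show the bar lying along the gate, but I did not measure its final angle.
- **Last check:** The arm is clear of everything, and the white and yellow pins are still in the rack. The purple look-alikes were not touched. The pictures I viewed agreed with the measurements. The wrist and side fits of the pin agreed to 3 mm in position but not in head angle, so I took the angle from the line of the rack.

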